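# Stack the last lunch box, then hold up the roll with the tongs

### The job

We are packing a lunch. First put the closed lunch box that still stands on the bread board, in the way of the tongs, squarely on top of the two boxes stacked on the worktop and let it go; then take the kitchen tongs, close their jaws gently across the long roll (not the round bun) and lift it about 12 cm clear of the board, without the hand itself ever touching the roll. Finish while still holding the roll up in the tongs, ready for me to bring the bag; leave the bun, the jam jar, the mug and the butter where they are.

Things in the scene. Friction and masses are not known exactly. Their poses are not given: they have to be found in the camera images.
- board: wooden bread board lying on the worktop, fixed, 240 (x) x 300 (y) x 18 mm, turned a little; origin at the centre of its underside, top face 18 mm above it. The roll, the bun and one lunch box lie on it. Wall cabinets hang over the rear of the worktop, beyond x = 0.60 m and above z = 0.49 m: keep the wrist clear of them.
- box_new: closed lunch box that stands on the board: white body, grey clip lid with flat top, 90 (x) x 58 (y) x 40 mm, 0.14 to 0.28 kg; origin at the centre of its underside, z up. Grip it across its 58 mm width.
- box_mid: upper one of the two equal lunch boxes (90 x 58 x 40 mm, 0.2 kg) already stacked on the worktop, left or right of the board; origin at the centre of its underside (40 mm above the worktop), so that its lid top is 40 mm above its origin; x along its 90 mm length
- box_low: lower one of the two stacked lunch boxes, same size, on the worktop; origin at the centre of its underside
- roll: long bread roll lying on the board, 80 long (x) x 46 wide (y) x 40 mm high, 45 g, sides rounded, widest 17 mm above its flat underside; origin at the centre of its underside, x along its length. It is crushed by 40 N at the jaws; a hand grip of 20 to 40 N on the tongs gives 7 to 16 N there. Squeeze it from both sides across its width
- bun: round bun on the board beside the roll, 58 mm across, 38 mm high; origin at the centre of its underside; a bystander
- tongs: steel kitchen tongs lying on their side on the worktop, across the board from the boxes: two flat arms on a pin, 135 g, jaws pointing roughly away from the robot. This is the right (-y) arm with the pin. Origin on the underside, midway between the open arms; x along the tongs to the jaws, z up; in mm: pin x = -86, middle of grips -4, balance point +3, middle of jaws +75, jaw ends +99
- tongs_arm: the left (+y) arm of the tongs, hinged on the pin; origin on the pin at the underside, x along the arm. A spring holds the arms open: 4 N on the grips starts to close them, 7 N when closed on the roll. Squeezing the grips 6 to 9 mm is enough to carry the tongs without closing them; the jaws close about twice as far as the grips
- grip_left (a point): middle of the outer face of the left arm's black grip, 13.5 mm above the tongs' underside; the hand presses here and on grip_right. Open, the grips are about 60 mm wide over all, closed on the roll about 44 mm; each is 52 mm long, 3 to 24 mm above the underside
- grip_right (a point): middle of the outer face of the black grip of the right arm, 13.5 mm above the underside
- jaw_left (a point): middle of the inner face of the left jaw, 16 mm above the tongs' underside. Open, jaw_left and jaw_right are 74 mm apart and the rolled-in jaw edges leave 67 mm free; each is 50 mm long, 1 to 31 mm above the underside
- jaw_right (a point): middle of the inner face of the right jaw, 16 mm above the underside
- jam_jar: jam jar 61 mm wide, 90 mm high, behind the board; origin at the centre of its underside; a bystander
- mug: large mug 94 mm high on the worktop at the right, at the back; origin at the centre of its underside; a bystander
- butter_pack: pack of butter 73 x 102 x 37 mm on the worktop at the left, at the back; origin at the centre of its underside; a bystander
Not all that is in view belongs to the job. What is shaped like the box_new but blue is not meant. What is shaped like the roll but purple is not meant.

How it is judged:
By the outcome, as a careful person would: the job done as asked, in the order asked, and still so for the second after the job is handed in, while the arm keeps its last pose, push and grip.
It also fails if it takes over 54 s, if anything falls off the work surface, if the arm or the gripper's body presses on something with over 40 N, if the wrist force passes 120 N, or if a joint passes its speed limit or range.

### The arm

A 7-joint arm with a two-finger parallel gripper is mounted at the origin on a cart in front of the work surface, level with it; the furniture and walls round the work are solid. World frame = base frame: x ahead of the robot, y to its left, z up, the work surface at z = 0. Lengths are in m, angles in degrees, forces in N, time in s.
With the tool pointing down it reaches from about 0.425 to 0.875 m from the base axis. Payload 4.7 kg.
Tool frame: the origin (TCP) lies between the finger pads; the fingertips stand 8 mm ahead of it and the grasp point (between the pads) lies 11 mm behind it (env.tip_extent is the distance from the TCP to the fingertips, in m); z points along the fingers, y is the line along which they close (so a half turn about z gives the same grasp; the last joint's range is limited). The gripper opens to 87 mm and grips with 3 to 60 N. Pads are 19 mm wide; open, the fingers measure 117 mm over their backs; the gripper's body (75 mm by 190 mm) begins 51 mm behind the grasp point.
Start: joints at [70.938, 18.392, -4.016, 83.108, 1.295, 78.541, -3.26], TCP at [0.221, -0.611, 0.231] pointing down, gripper open.
Joint ranges: [-163.93, 163.93], [-17.29, 119.83], [-79.2, 71.16], [3.27, 140.29], [-89.18, 269.18], [5.43, 117.66], [-154.24, 154.24]. Speed limits (degrees/s): [147.25, 147.25, 180, 180, 180, 180, 180].

### API

Orientations are given as [roll, pitch, yaw] about the fixed x, y, z axes, in that order (R = Rz(yaw) Ry(pitch) Rx(roll)).
In Python, from cell import sensors, vision, workorder, env gives the robot as it stands.
- The arm moves only by the tool drive_tool, never from a script. Its argument "moves" is a list of rows, each an object of numbers: "x", "y", "z": the shift along the tool's x, y, z in mm; "rx", "ry", "rz": the turn, a rotation vector about the tool's x, y, z in rad; "fingers": the closure, from -1 (fully open) to 1 (shut). In form: [{"x": .., "y": .., "z": .., "rx": .., "ry": .., "rz": .., "fingers": ..}, ...]. A call has 1 to 20 rows; each row is the pose to reach, as a shift and turn from the pose commanded when the call began, along the tool's axes at that moment; what a row does not reach only later rows make up. A row lasts 1/8 s, in which the tool goes at most 62.5 mm and 10.7 degrees, less where a joint would pass 70% of its speed; a pose out of reach is approached as far as the arm can. A call with a gripper value outside its range is refused whole. The fingers move at their own pace and stop on an object; "force" is the grip in N (left out, the last holds). Time passes only in rows, so rows that repeat a pose let the fingers close. It gives the time, the measured TCP pose, the force, the opening and the grip force at its end, in the units of the state.
- sensors.get_obs(): the state, without advancing time (a new reading comes with each control period).
- vision.read_camera(name): name is "side" or "top"; returns a dict with "image" (480x640x3 uint8, red, green, blue), "fx", "fy", "cx", "cy" (pixels), "k1" (the pictures are not rectified: a ray, as slopes to the right and down, at radius r is drawn at 1 + k1 r^2 times it, then the intrinsics apply), "R" (3x3) and "t" (3): a world point X has camera coordinates R X + t. Camera axes: x right, y down, z forward; pixel columns grow to the right and rows downward; lengths in m; the calibration is good to about 2 mm. A picture is of the moment at which its call begins. There is no depth.
- workorder.sign_off(): hands the job in; it is judged then, once.
The state is a dict: "time_s": time; "qpos": joint angles; "joint_velocities": joint speeds; "effort": joint torques, N m; "tool_pos": TCP position; "tool_rot": TCP orientation; "force": force on the tool from outside, world axes, zero at the start; "wrist_torque": the same for the moment, N m; "grip_width": finger opening in m; "grasp_force": force on a finger pad.
Only numpy, scipy, OpenCV 4.12 (cv2) and the standard library are available. Lean on these libraries where they do the work, as an engineer would, in place of code of your own. Each camera call takes 0.05 s, during which the arm holds its last target. There are 200 camera calls.

## Working session

There is one attempt and no reset: what is moved stays moved. The work goes in short steps, Python scripts to look and compute and a tool call to move; the robot and the scene stay as the last step left them, time stands still between calls to the robot, and variables do not carry over. Pictures are saved under pics/ and viewed, at most 10 in all, crops included, and the job is handed in when it is done.

Besides the shell and the picture viewer there is one more tool, called as a command line: name --argument value ..., lists and objects as JSON in quotes. drive_tool: Moves the arm, as the interface text tells. Its arguments: {"type":"object","properties":{"moves":{"type":"array"},"force":{"type":"number"}},"required":["moves"]}

```bash
ls; mkdir -p pics; cat > h.py <<'E'
import numpy as np, cv2, pickle
from cell import sensors, vision, workorder, env
def snap(n,f):
    c=vision.read_camera(n); pickle.dump(c,open(f'pics/{f}.pkl','wb'))
    cv2.imwrite(f'pics/{f}.png',cv2.cvtColor(c['image'],cv2.COLOR_RGB2BGR)); return c
def load(f): return pickle.load(open(f'pics/{f}.pkl','rb'))
def ray(c,u,v):
    d=np.array([(u-c['cx'])/c['fx'],(v-c['cy'])/c['fy']]); s=d.copy()
    for _ in range(30): s=d/(1+c['k1']*(s@s))
    R=np.array(c['R']); o=-R.T@np.array(c['t']); return o,R.T@np.array([s[0],s[1],1])
def onz(c,u,v,z):
    o,d=ray(c,u,v); return o+d*(z-o[2])/d[2]
def proj(c,X):
    p=np.array(c['R'])@np.array(X)+np.array(c['t']); s=p[:2]/p[2]; s=s*(1+c['k1']*(s@s))
    return np.array([c['fx']*s[0]+c['cx'],c['fy']*s[1]+c['cy']])
def crop(c,u0,v0,u1,v1,k,f):
    im=c['image'][v0:v1,u0:u1]; im=cv2.resize(im,None,fx=k,fy=k,interpolation=cv2.INTER_CUBIC)
    cv2.imwrite(f'pics/{f}.png',cv2.cvtColor(im,cv2.COLOR_RGB2BGR))
E
python3 - <<'E'
from h import *
a=snap('top','t0');b=snap('side','s0')
for c in(a,b): print(c['fx'],c['k1'],-np.array(c['R']).T@np.array(c['t']),np.array(c['R']).round(2).tolist())
print(sensors.get_obs())
E
```

```text
pics
537.2600613184477 -0.14021418126654409 [ 0.24659702 -0.04383205  1.56563037] [[-0.01, -1.0, 0.01], [-0.98, 0.01, -0.18], [0.18, -0.01, -0.98]]
530.655288561806 -0.08744088580462529 [0.11189864 1.01769834 0.6055709 ] [[-0.93, -0.36, -0.01], [-0.15, 0.4, -0.9], [0.33, -0.84, -0.43]]
{'time_s': 0.1, 'qpos': array([70.93650369, 18.43424084, -4.01570025, 83.16694946,  1.29540583,
       78.53984374, -3.25853302]), 'joint_velocities': array([ 0.04955969, -0.05321883,  0.05875706, -0.06353152, -0.03939586,
       -0.03014087,  0.08568444]), 'effort': array([-6.04893958e-04, -4.92573738e+01, -4.05915650e-01, -3.13398886e+01,
       -6.41463208e-02,  3.95396759e-02,  8.97425775e-05]), 'tool_pos': array([ 0.22073644, -0.61087492,  0.2295858 ]), 'tool_rot': array([-1.79904218e+02,  5.70272353e-03,  1.98747824e+01]), 'force': array([ 0.36590086, -0.71511214, -1.72523499]), 'wrist_torque': array([ 0.01646752,  0.04872872, -0.02875877]), 'grasp_force': 0.0, 'grip_width': 0.08670022425402162}
```

View pics/t0.png

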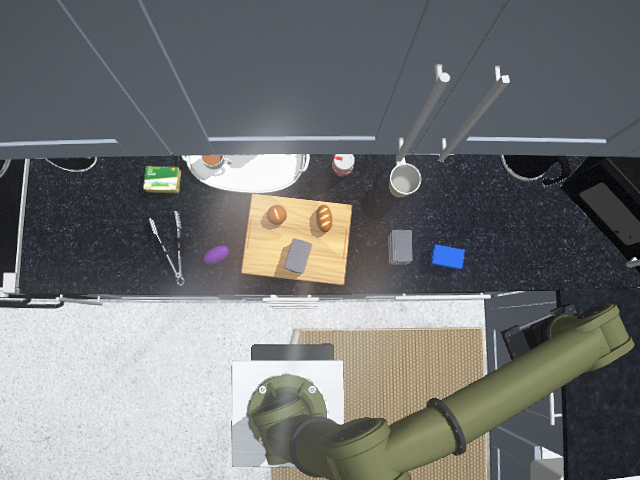

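View pics/s0.png

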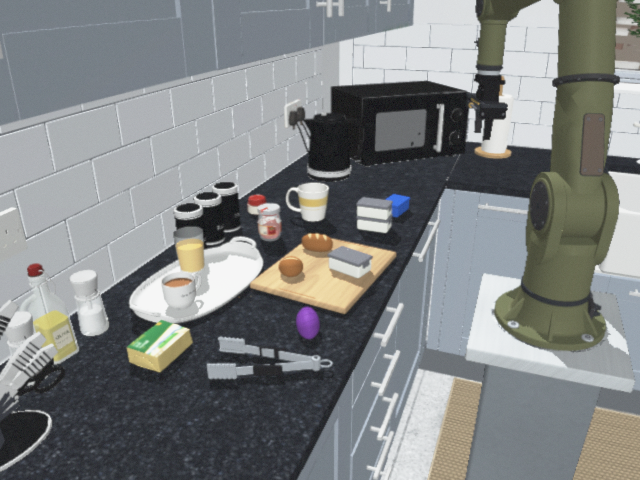

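The top view shows these candidates:
- **Lunch boxes:** grey lid on the board at (299,257), which is box_new. The stack is at (401,246), and the blue decoy at (448,256).
- **Rolls:** brown long roll at (324,217), which is the one I want. The bun is at (277,214), and the purple decoy at (216,254).
- **Tongs:** pin near (180,280), jaws near (152,222) and (178,214).

Next I'll check these in close crops.

```bash
python3 - <<'E'
from h import *
a=load('t0'); crop(a,240,190,420,290,4.4,'t0a'); crop(a,140,200,220,290,6,'t0b')
E
```

```text
(no output)
```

View pics/t0a.png

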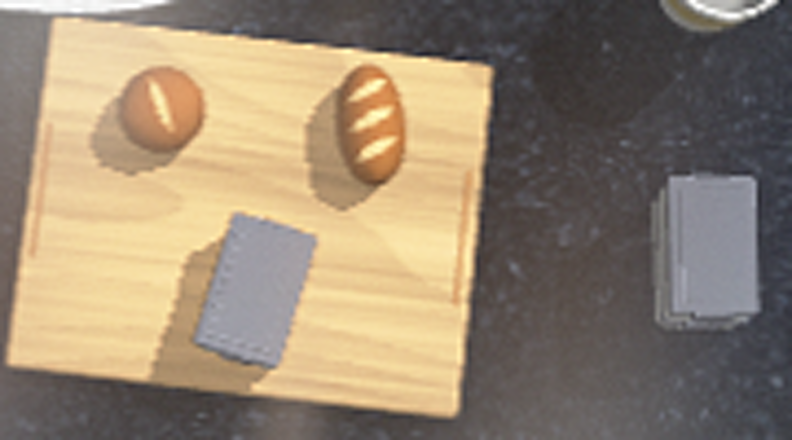

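View pics/t0b.png

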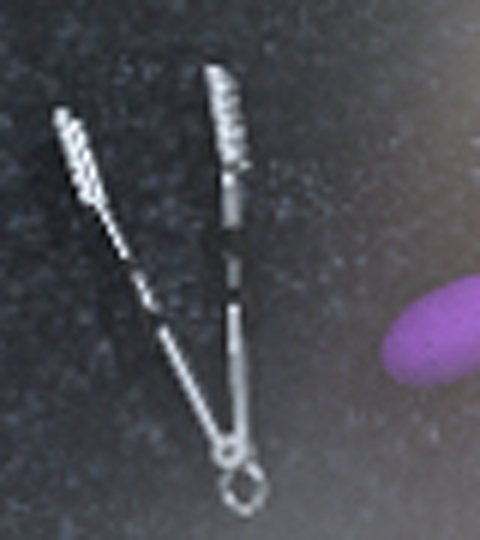

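Box_new is the grey lid, with crop corners (234,212), (317,237), (275,368), (195,343). The stack lid spans crop (670,176) to (760,316). The roll runs from (368,65) to (374,185). In the tongs crop the pin is at (228,450) and the jaw tips are at (62,108) and (215,68).

```bash
python3 - <<'E'
from h import *
a=load('t0')
A=lambda p,z: onz(a,(p[0]+.5)/4.4-.5+240,(p[1]+.5)/4.4-.5+190,z)*1000
B=lambda p,z: onz(a,(p[0]+.5)/6-.5+140,(p[1]+.5)/6-.5+200,z)*1000
def rect(n,pts,z):
    P=np.array([A(p,z)[:2] for p in pts]);e=P[0]-P[3]+P[1]-P[2]
    print(n,P.mean(0).round(1),'yaw',np.degrees(np.arctan2(e[1],e[0])).round(1),np.linalg.norm(P-np.roll(P,-1,0),axis=1).round(1))
rect('new',[(234,212),(317,237),(275,368),(195,343)],.058)
rect('mid',[(670,176),(756,176),(760,316),(672,318)],.080)
rect('board',[(55,16),(494,66),(457,416),(8,366)],.018)
for n,p in dict(r0=(368,65),r1=(374,185),rl=(337,125),rr=(405,125)).items(): print(n,A(p,.035).round(1))
for n,p,z in [('pin',(228,450),.02),('ljend',(62,108),.031),('rjend',(215,68),.031),('ljback',(95,203),.031),('rjback',(232,168),.031),('lg0',(135,270),.024),('lg1',(158,322),.024),('rg0',(233,230),.024),('rg1',(234,300),.024)]: print(n,B(p,z).round(1))
E
```

```text
new [443.9 -33.1] yaw -17.4 [56.  88.9 53.7 88.5]
mid [ 466.4 -326.7] yaw -1.1 [55.8 90.5 56.6 91.6]
board [499.9 -31.8] yaw -7.1 [297.6 236.5 296.4 238. ]
r0 [ 596.6 -108.6   35. ]
r1 [ 515.7 -111.4   35. ]
rl [556.1 -87.5  35. ]
rr [ 555.8 -132.5   35. ]
pin [394.9 315.8  20. ]
ljend [562.  401.6  31. ]
rjend [581.4 326.   31. ]
ljback [514.6 383.   31. ]
rjback [531.5 315.7  31. ]
lg0 [482.6 363.7  24. ]
lg1 [457.  351.3  24. ]
rg0 [502.  315.8  24. ]
rg1 [467.6 314.2  24. ]
```

```bash
cat >> h.py <<'E'
def tile(c,X,w,h,k,segs):
    u,v=proj(c,X); u0=int(u-w/k/2);v0=int(v-h/k/2)
    im=cv2.resize(c['image'][v0:v0+int(h/k),u0:u0+int(w/k)],(w,h),interpolation=cv2.INTER_CUBIC)
    im=cv2.convertScaleAbs(im,alpha=1.2)
    for P,Q,col in segs:
        p,q=[tuple(int(round(t)) for t in ((proj(c,Z)-[u0,v0]+.5)*k-.5)) for Z in(P,Q)]
        cv2.line(im,p,q,col,1)
    return im
def rectsegs(x,y,yaw,z,L=.09,W=.058,col=(255,0,0)):
    a=np.radians(yaw);e=np.array([np.cos(a),np.sin(a),0])*L/2;n=np.array([-np.sin(a),np.cos(a),0])*W/2
    o=np.array([x,y,z]);C=[o+e+n,o+e-n,o-e-n,o-e+n]
    return [(C[i],C[(i+1)%4],col) for i in range(4)]
E
python3 - <<'E'
from h import *
a=load('t0');b=load('s0')
S=sum([rectsegs(.4664,-.3267,-1.1,z) for z in(0,.04,.08)],[])
N=sum([rectsegs(.4439,-.0331,-17.4,z) for z in(.018,.058)],[])
R=rectsegs(.556,-.110,2,.035,.08,.046)
T=[(np.array(p),np.array(q),(255,0,0)) for p,q in [((.395,.316,.02),(.562,.4016,.031)),((.395,.316,.02),(.5814,.326,.031)),((.395,.316,.02),(.5717,.3638,.031))]]
m=np.vstack([np.hstack([tile(a,(.466,-.327,.04),266,300,8,S),tile(a,(.444,-.033,.04),266,300,8,N),tile(a,(.556,-.11,.03),266,300,8,R)]),
 np.hstack([tile(b,(.466,-.327,.04),266,300,6,S),tile(b,(.444,-.033,.04),266,300,5,N),tile(b,(.48,.35,.02),266,300,2,T)])])
cv2.imwrite('pics/m1.png',m[:,:,::-1])
E
```

```text
(no output)
```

View pics/m1.png

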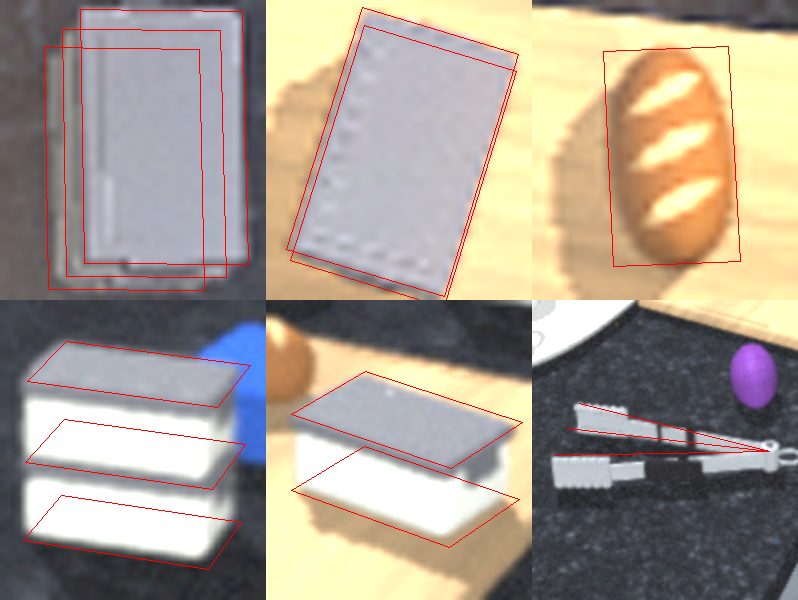

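The overlays agree with both views: stack, box_new, roll and tongs all lie within about 3 mm. The side view suggests the stack sits 1–3 mm further in +x.

```bash
cat >> h.py <<'E'
from scipy.spatial.transform import Rotation as Ro
def rel(*targets):
    "targets (x,y,z,yaw) m,deg -> shift mm and rotvec in tool axes"
    o=sensors.get_obs(); R=Ro.from_euler('xyz',o['tool_rot'],degrees=True)
    for x,y,z,w in targets:
        d=R.inv().apply(np.array([x,y,z])-o['tool_pos'])*1000
        r=(R.inv()*Ro.from_euler('xyz',[180,0,w],degrees=True)).as_rotvec()
        print((x,y,z,w),'->',d.round(1),r.round(3))
E
python3 -c "
from h import *
rel((.40,-.35,.2,-5),(.444,-.033,.2,-17.4),(.444,-.033,.12,-17.4),(.444,-.033,.033,-17.4))"
```

```text
(0.4, -0.35, 0.2, -5) -> [ 257.3 -184.3   29.9] [-0.002  0.     0.434]
(0.444, -0.033, 0.2, -17.4) -> [ 406.4 -467.5   30.3] [-0.002  0.001  0.651]
(0.444, -0.033, 0.12, -17.4) -> [ 406.4 -467.4  110.3] [-0.002  0.001  0.651]
(0.444, -0.033, 0.033, -17.4) -> [ 406.4 -467.2  197.3] [-0.002  0.001  0.651]
```

drive_tool --moves '[{"x": 257, "y": -184, "z": 30, "rz": 0.434, "fingers": -1}, {"x": 257, "y": -184, "z": 30, "rz": 0.434, "fingers": -1}, {"x": 257, "y": -184, "z": 30, "rz": 0.434, "fingers": -1}, {"x": 257, "y": -184, "z": 30, "rz": 0.434, "fingers": -1}, {"x": 257, "y": -184, "z": 30, "rz": 0.434, "fingers": -1}, {"x": 257, "y": -184, "z": 30, "rz": 0.434, "fingers": -1}, {"x": 406, "y": -467, "z": 60, "rz": 0.651, "fingers": -1}, {"x": 406, "y": -467, "z": 60, "rz": 0.651, "fingers": -1}, {"x": 406, "y": -467, "z": 60, "rz": 0.651, "fingers": -1}, {"x": 406, "y": -467, "z": 60, "rz": 0.651, "fingers": -1}, {"x": 406, "y": -467, "z": 60, "rz": 0.651, "fingers": -1}, {"x": 406, "y": -467, "z": 60, "rz": 0.651, "fingers": -1}, {"x": 406, "y": -467, "z": 110, "rz": 0.651, "fingers": -1}, {"x": 406, "y": -467, "z": 110, "rz": 0.651, "fingers": -1}, {"x": 406, "y": -467, "z": 110, "rz": 0.651, "fingers": -1}]' --force 25

```text
invalid input at $.moves[0]: expected keys x, y, z, rx, ry, rz, fingers
```

```bash
python3 -c "
from h import *
o=sensors.get_obs();print(o['time_s'],o['tool_pos'],o['tool_rot'],o['qpos'].round(1))
rel((.444,-.033,.033,-17.4))"
```

```text
0.1 [ 0.22073644 -0.61087492  0.2295858 ] [-1.79904218e+02  5.70272353e-03  1.98747824e+01] [70.9 18.4 -4.  83.2  1.3 78.5 -3.3]
(0.444, -0.033, 0.033, -17.4) -> [ 406.4 -467.2  197.3] [-0.002  0.001  0.651]
```

drive_tool --moves '[{"x": 257, "y": -184, "z": 30, "rx": 0, "ry": 0, "rz": 0.434, "fingers": -1}, {"x": 257, "y": -184, "z": 30, "rx": 0, "ry": 0, "rz": 0.434, "fingers": -1}, {"x": 257, "y": -184, "z": 30, "rx": 0, "ry": 0, "rz": 0.434, "fingers": -1}, {"x": 257, "y": -184, "z": 30, "rx": 0, "ry": 0, "rz": 0.434, "fingers": -1}, {"x": 257, "y": -184, "z": 30, "rx": 0, "ry": 0, "rz": 0.434, "fingers": -1}, {"x": 257, "y": -184, "z": 30, "rx": 0, "ry": 0, "rz": 0.434, "fingers": -1}, {"x": 406, "y": -467, "z": 60, "rx": 0, "ry": 0, "rz": 0.651, "fingers": -1}, {"x": 406, "y": -467, "z": 60, "rx": 0, "ry": 0, "rz": 0.651, "fingers": -1}, {"x": 406, "y": -467, "z": 60, "rx": 0, "ry": 0, "rz": 0.651, "fingers": -1}, {"x": 406, "y": -467, "z": 60, "rx": 0, "ry": 0, "rz": 0.651, "fingers": -1}, {"x": 406, "y": -467, "z": 60, "rx": 0, "ry": 0, "rz": 0.651, "fingers": -1}, {"x": 406, "y": -467, "z": 60, "rx": 0, "ry": 0, "rz": 0.651, "fingers": -1}, {"x": 406, "y": -467, "z": 110, "rx": 0, "ry": 0, "rz": 0.651, "fingers": -1}, {"x": 406, "y": -467, "z": 110, "rx": 0, "ry": 0, "rz": 0.651, "fingers": -1}, {"x": 406, "y": -467, "z": 110, "rx": 0, "ry": 0, "rz": 0.651, "fingers": -1}]' --force 25

```text
time_s: 1.98
tool_pos: [0.4445, -0.0353, 0.1215]
tool_rot: [-180.0, -0.0, -17.5]
force: [-0.4, -0.1, 0.4]
grip_width: 0.0867
grasp_force: 0.0
```

```bash
python3 -c "
from h import *
o=sensors.get_obs();print(o['time_s'],o['tool_pos'],o['tool_rot'],o['qpos'].round(1))
rel((.444,-.033,.033,-17.4))"
```

```text
1.975 [ 0.44449768 -0.03533087  0.12149973] [-1.79996311e+02 -3.44468200e-02 -1.75414946e+01] [  33.    -0.4  -31.4  117.6   -0.2   62.7 -105.9]
(0.444, -0.033, 0.033, -17.4) -> [-1.2 -2.1 88.5] [-0.    -0.001 -0.002]
```

drive_tool --moves '[{"x": 0, "y": 0, "z": 50, "rx": 0, "ry": 0, "rz": 0, "fingers": -1}, {"x": 0, "y": 0, "z": 80, "rx": 0, "ry": 0, "rz": 0, "fingers": -1}, {"x": 0, "y": 0, "z": 86, "rx": 0, "ry": 0, "rz": 0, "fingers": -1}, {"x": 0, "y": 0, "z": 86, "rx": 0, "ry": 0, "rz": 0, "fingers": -1}, {"x": 0, "y": 0, "z": 86, "rx": 0, "ry": 0, "rz": 0, "fingers": -1}]'

```text
time_s: 2.6
tool_pos: [0.4456, -0.0345, 0.0363]
tool_rot: [-180.0, -0.2, -17.5]
force: [0.8, -0.5, 0.1]
grip_width: 0.0871
grasp_force: 0.0
```

```bash
python3 -c "
from h import *
rel((.444,-.033,.033,-17.4));snap('top','t1')"
```

```text
(0.444, -0.033, 0.033, -17.4) -> [-2.  -1.   3.3] [-0.    -0.003 -0.001]
```

Steady 1–2 mm offset, no contact. Close, then lift.

drive_tool --moves '[{"x": -2, "y": -1, "z": 3, "rx": 0, "ry": 0, "rz": 0, "fingers": -1}, {"x": -2, "y": -1, "z": 3, "rx": 0, "ry": 0, "rz": 0, "fingers": 1}, {"x": -2, "y": -1, "z": 3, "rx": 0, "ry": 0, "rz": 0, "fingers": 1}, {"x": -2, "y": -1, "z": 3, "rx": 0, "ry": 0, "rz": 0, "fingers": 1}, {"x": -2, "y": -1, "z": 3, "rx": 0, "ry": 0, "rz": 0, "fingers": 1}, {"x": -2, "y": -1, "z": 3, "rx": 0, "ry": 0, "rz": 0, "fingers": 1}, {"x": -2, "y": -1, "z": 3, "rx": 0, "ry": 0, "rz": 0, "fingers": 1}, {"x": -2, "y": -1, "z": 3, "rx": 0, "ry": 0, "rz": 0, "fingers": 1}]' --force 25

```text
time_s: 3.65
tool_pos: [0.4424, -0.0325, 0.0315]
tool_rot: [-180.0, -0.0, -17.4]
force: [0.2, 0.1, 1.1]
grip_width: 0.0578
grasp_force: 25.0
```

```bash
python3 -c "
from h import *
o=sensors.get_obs();print(o['tool_pos'],o['tool_rot'],o['grip_width'],o['grasp_force'])
rel((.444,-.033,.14,-17.4),(.4672,-.3267,.14,-1.1))"
```

```text
[ 0.44243307 -0.03252764  0.03153713] [-1.79998018e+02 -4.02492494e-03 -1.74288853e+01] 0.057811473025305704 25.00005001667887
(0.444, -0.033, 0.14, -17.4) -> [   1.6   -0.  -108.5] [-0.    -0.    -0.001]
(0.4672, -0.3267, 0.14, -1.1) -> [ 111.7  273.2 -108.5] [-0.    -0.    -0.285]
```

drive_tool --moves '[{"x": 0, "y": 0, "z": -50, "rx": 0, "ry": 0, "rz": 0, "fingers": 1}, {"x": 0, "y": 0, "z": -110, "rx": 0, "ry": 0, "rz": 0, "fingers": 1}, {"x": 20, "y": 50, "z": -110, "rx": 0, "ry": 0, "rz": -0.05, "fingers": 1}, {"x": 42, "y": 105, "z": -110, "rx": 0, "ry": 0, "rz": -0.11, "fingers": 1}, {"x": 65, "y": 160, "z": -110, "rx": 0, "ry": 0, "rz": -0.17, "fingers": 1}, {"x": 88, "y": 215, "z": -110, "rx": 0, "ry": 0, "rz": -0.23, "fingers": 1}, {"x": 105, "y": 255, "z": -110, "rx": 0, "ry": 0, "rz": -0.285, "fingers": 1}, {"x": 112, "y": 273, "z": -110, "rx": 0, "ry": 0, "rz": -0.285, "fingers": 1}, {"x": 112, "y": 273, "z": -110, "rx": 0, "ry": 0, "rz": -0.285, "fingers": 1}, {"x": 112, "y": 273, "z": -110, "rx": 0, "ry": 0, "rz": -0.285, "fingers": 1}, {"x": 112, "y": 273, "z": -110, "rx": 0, "ry": 0, "rz": -0.285, "fingers": 1}, {"x": 112, "y": 273, "z": -110, "rx": 0, "ry": 0, "rz": -0.285, "fingers": 1}]'

```text
time_s: 5.15
tool_pos: [0.4678, -0.3255, 0.1418]
tool_rot: [180.0, -0.0, -1.0]
force: [0.3, 0.1, -2.6]
grip_width: 0.058
grasp_force: 25.0
```

```bash
python3 - <<'E'
from h import *
o=sensors.get_obs();p=o['tool_pos'];w=o['tool_rot'][2];print(o['tool_pos'],o['tool_rot'],o['grip_width'],o['force'])
rel((.4672,-.3267,.1,-1.1))
a=snap('top','t2');b=snap('side','s2');zb=p[2]-.0135
e=np.array([np.cos(np.radians(w)),np.sin(np.radians(w))])
q=p[:2]+.0014*e
S=sum([rectsegs(.4664,-.3267,-1.1,z) for z in(0,.04,.08)],[])+sum([rectsegs(q[0],q[1],w,z,col=(0,255,0)) for z in(zb,zb+.04)],[])
m=np.hstack([tile(a,(.466,-.327,.06),400,560,7,S),tile(b,(.466,-.327,.08),400,560,5,S)])
cv2.imwrite('pics/m2.png',m[:,:,::-1])
E
```

```text
[ 0.46779003 -0.3254707   0.1418164 ] [ 1.79989357e+02 -1.01647098e-02 -1.00531464e+00] 0.05798120294904929 [ 0.29848116  0.05341071 -2.59723549]
(0.4672, -0.3267, 0.1, -1.1) -> [-0.6  1.2 41.8] [ 0.    -0.     0.002]
```

View pics/m2.png

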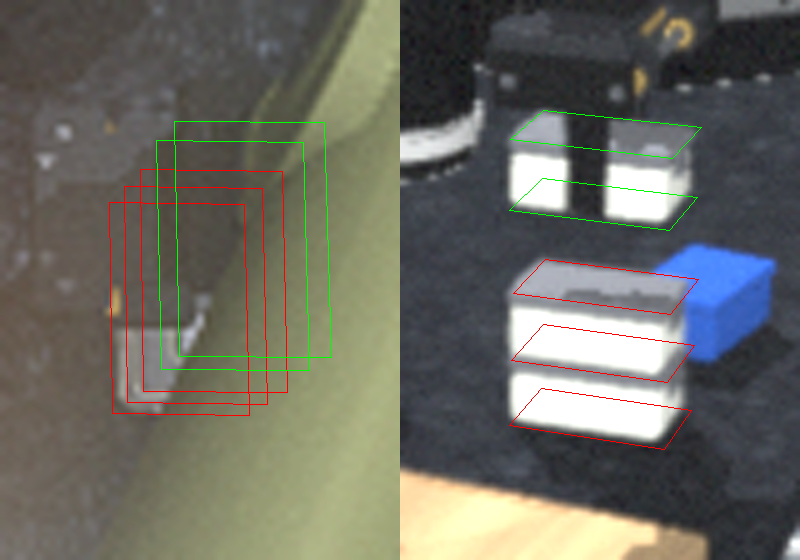

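The side view shows the held box level above the stack. Its left edge is near tile column 510, and the stack's is near 510 too. I'll compare the edges numerically.

```bash
python3 - <<'E'
from h import *
b=load('s2');g=cv2.cvtColor(b['image'],cv2.COLOR_RGB2GRAY).astype(float)
o=sensors.get_obs();p=o['tool_pos'];w=o['tool_rot'][2];e=np.array([np.cos(np.radians(w)),np.sin(np.radians(w))]);q=p[:2]+.0014*e;zb=p[2]-.0135
def C(x,y,yaw,z): return [s[0] for s in rectsegs(x,y,yaw,z)]
for n,(x,y,yaw,z) in dict(held=(q[0],q[1],w,zb),mid=(.4664,-.3267,-1.1,.04),low=(.4664,-.3267,-1.1,0)).items():
    cs=[proj(b,c) for c in C(x,y,yaw,z+.015)]
    us=[c[0] for c in cs]; 
    # left corner and right corner
    L=cs[int(np.argmin(us))];Rr=cs[int(np.argmax(us))];N=max(cs,key=lambda c:c[1]) 
    def edge(pt,sgn):
        r=g[int(round(pt[1]))-1:int(round(pt[1]))+2].mean(0); u=np.arange(int(pt[0])-7,int(pt[0])+8)
        d=np.gradient(r)[u]*sgn; k=np.clip(d,0,None)**2; return (k*u).sum()/k.sum()
    print(n,'L',L.round(2),edge(L,1).round(2),'near',N.round(2),edge(N,-1).round(2),'R',Rr.round(2),edge(Rr,-1).round(2))
J=[(proj(b,(.466+d[0],-.327+d[1],.06))-proj(b,(.466,-.327,.06))).round(2) for d in((.01,0),(0,.01))];print(J)
E
```

```text
held L [356.62 181.28] 356.57 near [388.76 185.21] 389.85 R [394.35 178.78] 391.13
mid L [356.91 211.53] 356.49 near [388.24 215.99] 388.31 R [393.75 208.7 ] 389.85
low L [356.6  224.74] 356.62 near [387.56 229.41] 388.16 R [393.03 221.77] 390.51
[array([-3.45, -0.45]), array([-0.97,  1.24])]
```

drive_tool --moves '[{"x": -1.5, "y": 1, "z": 20, "rx": 0, "ry": 0, "rz": 0, "fingers": 1}, {"x": -1.5, "y": 1, "z": 38, "rx": 0, "ry": 0, "rz": 0, "fingers": 1}, {"x": -1.5, "y": 1, "z": 44, "rx": 0, "ry": 0, "rz": 0, "fingers": 1}, {"x": -1.5, "y": 1, "z": 46, "rx": 0, "ry": 0, "rz": 0, "fingers": 1}, {"x": -1.5, "y": 1, "z": 46, "rx": 0, "ry": 0, "rz": 0, "fingers": 1}, {"x": -1.5, "y": 1, "z": 46, "rx": 0, "ry": 0, "rz": 0, "fingers": 1}]'

```text
time_s: 6.0
tool_pos: [0.4664, -0.3278, 0.0962]
tool_rot: [180.0, -0.1, -1.1]
force: [-0.0, 0.6, -2.4]
grip_width: 0.0578
grasp_force: 25.0
```

drive_tool --moves '[{"x": 0, "y": -1, "z": 1, "rx": 0, "ry": 0, "rz": 0, "fingers": 1}, {"x": 0, "y": -1, "z": 2, "rx": 0, "ry": 0, "rz": 0, "fingers": 1}, {"x": 0, "y": -1, "z": 3, "rx": 0, "ry": 0, "rz": 0, "fingers": 1}, {"x": 0, "y": -1, "z": 3, "rx": 0, "ry": 0, "rz": 0, "fingers": 1}]'

```text
time_s: 6.5
tool_pos: [0.4662, -0.3265, 0.0939]
tool_rot: [180.0, -0.0, -1.1]
force: [-1.8, 2.0, 6.2]
grip_width: 0.0581
grasp_force: 25.0
```

drive_tool --moves '[{"x": 0, "y": 0, "z": -0.5, "rx": 0, "ry": 0, "rz": 0, "fingers": 1}, {"x": 0, "y": 0, "z": -0.5, "rx": 0, "ry": 0, "rz": 0, "fingers": -1}, {"x": 0, "y": 0, "z": -0.5, "rx": 0, "ry": 0, "rz": 0, "fingers": -1}, {"x": 0, "y": 0, "z": -0.5, "rx": 0, "ry": 0, "rz": 0, "fingers": -1}, {"x": 0, "y": 0, "z": -0.5, "rx": 0, "ry": 0, "rz": 0, "fingers": -1}, {"x": 0, "y": 0, "z": -0.5, "rx": 0, "ry": 0, "rz": 0, "fingers": -1}, {"x": 0, "y": 0, "z": -30, "rx": 0, "ry": 0, "rz": 0, "fingers": -1}, {"x": 0, "y": 0, "z": -80, "rx": 0, "ry": 0, "rz": 0, "fingers": -1}, {"x": 0, "y": 0, "z": -105, "rx": 0, "ry": 0, "rz": 0, "fingers": -1}, {"x": 0, "y": 0, "z": -105, "rx": 0, "ry": 0, "rz": 0, "fingers": -1}]'

```text
time_s: 7.75
tool_pos: [0.4673, -0.3274, 0.2]
tool_rot: [179.8, -0.2, -1.1]
force: [-0.7, -0.5, -0.0]
grip_width: 0.0873
grasp_force: 0.0
```

```bash
python3 - <<'E'
from h import *
b=snap('side','s3')
rel((.46,0.0,.2,7),(.476,.337,.12,15.5),(.476,.337,.04,15.5))
S=sum([rectsegs(.4677,-.3265,-1.1,z) for z in(0,.04,.08,.12)],[])
cv2.imwrite('pics/m3.png',tile(b,(.466,-.327,.07),400,400,7,S)[:,:,::-1])
E
```

```text
(0.46, 0.0, 0.2, 7) -> [ -12.6 -326.6   -2.3] [ 0.001 -0.001 -0.141]
(0.476, 0.337, 0.12, 15.5) -> [  -3.1 -663.9   77.3] [ 0.001 -0.001 -0.29 ]
(0.476, 0.337, 0.04, 15.5) -> [  -3.2 -664.   157.3] [ 0.001 -0.001 -0.29 ]
```

View pics/m3.png

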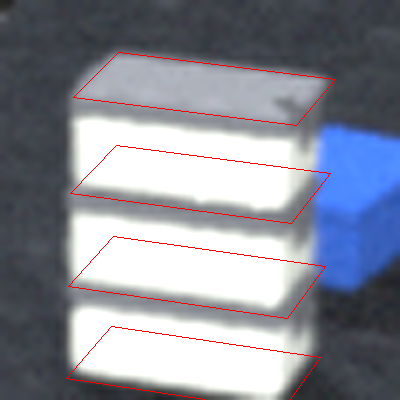

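The three boxes are stacked flush and the hand is clear. Now to the tongs.

drive_tool --moves '[{"x": -8, "y": -60, "z": 0, "rx": 0, "ry": 0, "rz": -0.02, "fingers": -1}, {"x": -13, "y": -120, "z": 0, "rx": 0, "ry": 0, "rz": -0.05, "fingers": -1}, {"x": -13, "y": -180, "z": 0, "rx": 0, "ry": 0, "rz": -0.08, "fingers": -1}, {"x": -13, "y": -240, "z": 0, "rx": 0, "ry": 0, "rz": -0.11, "fingers": -1}, {"x": -13, "y": -300, "z": 0, "rx": 0, "ry": 0, "rz": -0.14, "fingers": -1}, {"x": -13, "y": -360, "z": 0, "rx": 0, "ry": 0, "rz": -0.17, "fingers": -1}, {"x": -10, "y": -420, "z": 0, "rx": 0, "ry": 0, "rz": -0.2, "fingers": -1}, {"x": -8, "y": -480, "z": 0, "rx": 0, "ry": 0, "rz": -0.23, "fingers": -1}, {"x": -6, "y": -540, "z": 20, "rx": 0, "ry": 0, "rz": -0.26, "fingers": -1}, {"x": -4, "y": -600, "z": 40, "rx": 0, "ry": 0, "rz": -0.29, "fingers": -1}, {"x": -3, "y": -650, "z": 60, "rx": 0, "ry": 0, "rz": -0.29, "fingers": -1}, {"x": -3, "y": -664, "z": 100, "rx": 0, "ry": 0, "rz": -0.29, "fingers": -1}, {"x": -3, "y": -664, "z": 130, "rx": 0, "ry": 0, "rz": -0.29, "fingers": -1}, {"x": -3, "y": -664, "z": 130, "rx": 0, "ry": 0, "rz": -0.29, "fingers": -1}, {"x": -3, "y": -664, "z": 130, "rx": 0, "ry": 0, "rz": -0.29, "fingers": -1}, {"x": -3, "y": -664, "z": 130, "rx": 0, "ry": 0, "rz": -0.29, "fingers": -1}]' --force 30

```text
time_s: 9.8
tool_pos: [0.4766, 0.3376, 0.0689]
tool_rot: [-180.0, -0.1, 15.5]
force: [0.3, 0.4, 0.3]
grip_width: 0.0877
grasp_force: 0.0
```

```bash
python3 - <<'E'
from h import *
o=sensors.get_obs();print(o['tool_pos'],o['tool_rot'],o['qpos'].round(1))
rel((.476,.337,.010,15.5))
a=snap('top','t4');b=snap('side','s4')
p=o['tool_pos'];w=np.radians(o['tool_rot'][2]);e=np.array([np.cos(w),np.sin(w),0]);n=np.array([-e[1],e[0],0])
S=rectsegs(.4664,-.3267,-1.1,.08)+rectsegs(.4677,-.3265,-1.1,.12,col=(0,255,0))
t=p+[0,0,.008-p[2]]
G=[]
for s in(1,-1):
    for z in (.003,.024):
        G+=[(np.array([.474,.3377,z])+s*.030*n-.026*e,np.array([.474,.3377,z])+s*.030*n+.026*e,(255,0,0))]
m=np.hstack([tile(a,(.466,-.327,.1),266,560,6,S),tile(b,(.49,.34,.03),530,560,3.5,G)])
cv2.imwrite('pics/m4.png',m[:,:,::-1])
E
```

```text
[0.47663873 0.33761395 0.06892948] [-1.79982093e+02 -1.33388158e-01  1.54790807e+01] [   1.6   25.4  -48.   101.8   21.2   62.1 -128.3]
(0.476, 0.337, 0.01, 15.5) -> [-0.9  0.4 58.9] [-0.    -0.002 -0.   ]
```

View pics/m4.png

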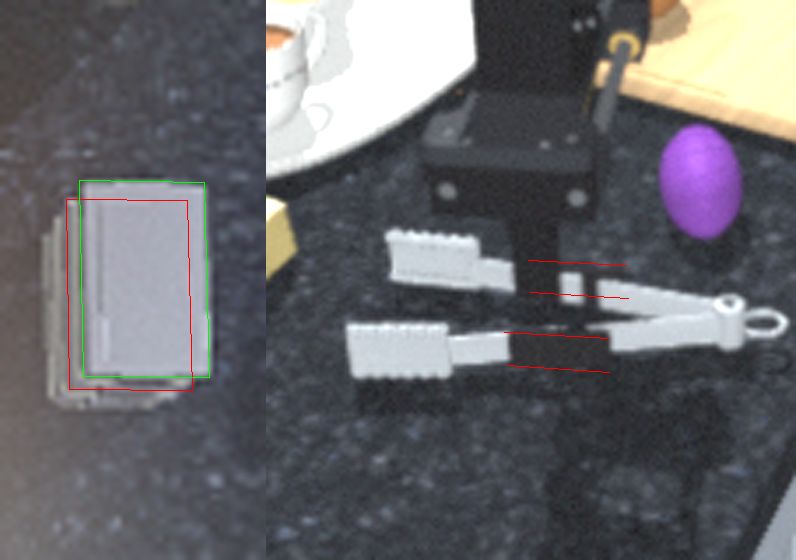

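Top view: the new box sits squarely on the stack. Side view: the grips lie at the predicted lines, tile (510–610, 335–370), with a finger on each side, so I'll descend.

drive_tool --moves '[{"x": -1, "y": 0, "z": 25, "rx": 0, "ry": 0, "rz": 0, "fingers": -1}, {"x": -1, "y": 0, "z": 45, "rx": 0, "ry": 0, "rz": 0, "fingers": -1}, {"x": -1, "y": 0, "z": 54, "rx": 0, "ry": 0, "rz": 0, "fingers": -1}, {"x": -1, "y": 0, "z": 57, "rx": 0, "ry": 0, "rz": 0, "fingers": -1}, {"x": -1, "y": 0, "z": 57, "rx": 0, "ry": 0, "rz": 0, "fingers": -1}, {"x": -1, "y": 0, "z": 57, "rx": 0, "ry": 0, "rz": 0, "fingers": -1}]'

```text
time_s: 10.65
tool_pos: [0.4752, 0.3375, 0.0112]
tool_rot: [-180.0, -0.1, 15.5]
force: [-0.4, -0.9, -0.4]
grip_width: 0.0874
grasp_force: 0.0
```

drive_tool --moves '[{"x": 0, "y": 0, "z": 0, "rx": 0, "ry": 0, "rz": 0, "fingers": -0.35}, {"x": 0, "y": 0, "z": 0, "rx": 0, "ry": 0, "rz": 0, "fingers": -0.3}, {"x": 0, "y": 0, "z": 0, "rx": 0, "ry": 0, "rz": 0, "fingers": -0.22}, {"x": 0, "y": 0, "z": 0, "rx": 0, "ry": 0, "rz": 0, "fingers": -0.22}, {"x": 0, "y": 0, "z": 0, "rx": 0, "ry": 0, "rz": 0, "fingers": -0.22}, {"x": 0, "y": 0, "z": 0, "rx": 0, "ry": 0, "rz": 0, "fingers": -0.22}, {"x": 0, "y": 0, "z": 0, "rx": 0, "ry": 0, "rz": 0, "fingers": -0.22}, {"x": 0, "y": 0, "z": 0, "rx": 0, "ry": 0, "rz": 0, "fingers": -0.22}]' --force 30

```text
time_s: 11.65
tool_pos: [0.4749, 0.3371, 0.0106]
tool_rot: [180.0, -0.0, 15.5]
force: [0.1, 0.1, -0.0]
grip_width: 0.0534
grasp_force: 5.4
```

drive_tool --moves '[{"x": 0, "y": 0, "z": 0, "rx": 0, "ry": 0, "rz": 0, "fingers": -0.19}, {"x": 0, "y": 0, "z": 0, "rx": 0, "ry": 0, "rz": 0, "fingers": -0.19}, {"x": 0, "y": 0, "z": -5, "rx": 0, "ry": 0, "rz": 0, "fingers": -0.19}, {"x": 0, "y": 0, "z": -15, "rx": 0, "ry": 0, "rz": 0, "fingers": -0.19}, {"x": 0, "y": 0, "z": -40, "rx": 0, "ry": 0, "rz": 0, "fingers": -0.19}, {"x": 0, "y": 0, "z": -70, "rx": 0, "ry": 0, "rz": 0, "fingers": -0.19}, {"x": 0, "y": 0, "z": -100, "rx": 0, "ry": 0, "rz": 0, "fingers": -0.19}, {"x": 0, "y": 0, "z": -110, "rx": 0, "ry": 0, "rz": 0, "fingers": -0.19}, {"x": 0, "y": 0, "z": -110, "rx": 0, "ry": 0, "rz": 0, "fingers": -0.19}, {"x": 0, "y": 0, "z": -110, "rx": 0, "ry": 0, "rz": 0, "fingers": -0.19}]'

```text
time_s: 12.9
tool_pos: [0.4741, 0.3364, 0.1192]
tool_rot: [180.0, 0.1, 15.5]
force: [-0.6, -0.6, -1.4]
grip_width: 0.0523
grasp_force: 5.2
```

```bash
python3 - <<'E'
from h import *
o=sensors.get_obs();p=o['tool_pos'];print(p,o['tool_rot'],o['grip_width'],o['grasp_force'],o['force'])
a=snap('top','t5');b=snap('side','s5')
w=np.radians(o['tool_rot'][2]);e=np.array([np.cos(w),np.sin(w),0]);n=np.array([-e[1],e[0],0])
# assumed: tongs origin in hand frame as when gripped: underside = TCP-.0106, origin offset
O=np.array([p[0],p[1],p[2]-.0106])+.003*e
S=[]
for z in(.001,.031):
  for s in(1,-1): S.append((O+[0,0,z]+.05*e+s*.030*n,O+[0,0,z]+.099*e+s*.030*n,(255,0,0)))
S.append((O-.086*e,O-.086*e+[0,0,.02],(255,0,0)))
m=np.hstack([tile(a,O+.03*e,400,500,5,S),tile(b,O+.03*e,400,500,3,S)])
cv2.imwrite('pics/m5.png',m[:,:,::-1])
rel((.477,.1,.12,9),(.478,-.112,.12,2))
E
```

```text
[0.47409609 0.33639127 0.11919892] [1.79955629e+02 1.20675593e-01 1.55141422e+01] 0.05234999746233439 5.168033614754677 [-0.62724964 -0.6225463  -1.39071593]
(0.477, 0.1, 0.12, 9) -> [-60.5 228.7  -0.6] [0.001 0.002 0.114]
(0.478, -0.112, 0.12, 2) -> [-1.162e+02  4.332e+02 -3.000e-01] [0.001 0.002 0.236]
```

View pics/m5.png

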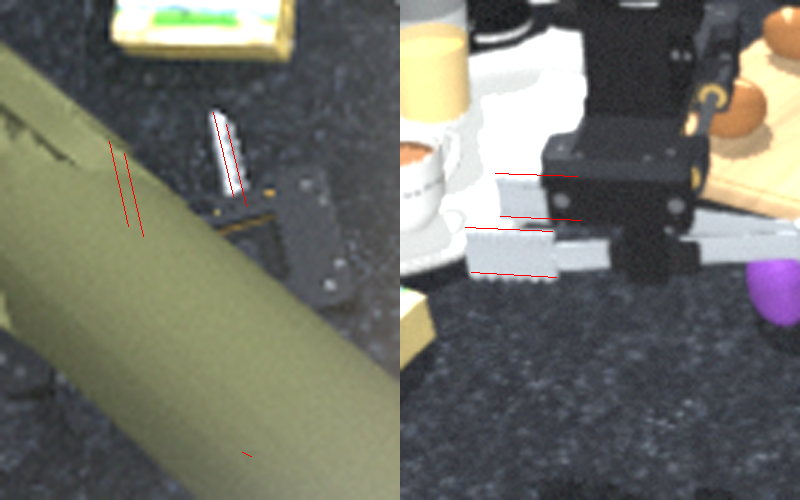

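The tongs are held level, and the jaws lie within about 2 mm of the prediction in both views. I'll carry them over and refine the roll pose numerically.

drive_tool --moves '[{"x": -5, "y": 20, "z": 0, "rx": 0, "ry": 0, "rz": 0.01, "fingers": -0.19}, {"x": -16, "y": 60, "z": 0, "rx": 0, "ry": 0, "rz": 0.03, "fingers": -0.19}, {"x": -27, "y": 100, "z": 0, "rx": 0, "ry": 0, "rz": 0.05, "fingers": -0.19}, {"x": -38, "y": 140, "z": 0, "rx": 0, "ry": 0, "rz": 0.07, "fingers": -0.19}, {"x": -49, "y": 180, "z": 0, "rx": 0, "ry": 0, "rz": 0.09, "fingers": -0.19}, {"x": -60, "y": 220, "z": 0, "rx": 0, "ry": 0, "rz": 0.115, "fingers": -0.19}, {"x": -71, "y": 260, "z": 0, "rx": 0, "ry": 0, "rz": 0.14, "fingers": -0.19}, {"x": -81, "y": 300, "z": 0, "rx": 0, "ry": 0, "rz": 0.165, "fingers": -0.19}, {"x": -92, "y": 340, "z": 0, "rx": 0, "ry": 0, "rz": 0.19, "fingers": -0.19}, {"x": -102, "y": 380, "z": 0, "rx": 0, "ry": 0, "rz": 0.21, "fingers": -0.19}, {"x": -111, "y": 415, "z": 0, "rx": 0, "ry": 0, "rz": 0.23, "fingers": -0.19}, {"x": -116, "y": 433, "z": 0, "rx": 0, "ry": 0, "rz": 0.236, "fingers": -0.19}, {"x": -116, "y": 433, "z": 0, "rx": 0, "ry": 0, "rz": 0.236, "fingers": -0.19}, {"x": -116, "y": 433, "z": 0, "rx": 0, "ry": 0, "rz": 0.236, "fingers": -0.19}, {"x": -116, "y": 433, "z": 0, "rx": 0, "ry": 0, "rz": 0.236, "fingers": -0.19}]'

```text
time_s: 14.88
tool_pos: [0.479, -0.1094, 0.1205]
tool_rot: [-180.0, 0.0, 2.2]
force: [1.2, 0.3, -0.1]
grip_width: 0.0524
grasp_force: 5.2
```

```bash
python3 - <<'E'
from h import *
from scipy.optimize import least_squares
o=sensors.get_obs();print(o['tool_pos'],o['tool_rot'],o['grip_width'],o['grasp_force'])
def seg(c,X,r=22):
    u,v=proj(c,X);u0,v0=int(u)-r,int(v)-r
    im=c['image'][v0:v0+2*r,u0:u0+2*r]; im=cv2.resize(im,None,fx=4,fy=4,interpolation=cv2.INTER_CUBIC)
    R_,G_,B_=[im[...,i].astype(int) for i in range(3)]
    hsv=cv2.cvtColor(im,cv2.COLOR_RGB2HSV)
    # brown: saturated, R-B large, hue low
    m=((hsv[...,0]<16)&(hsv[...,1]>90)&(R_>60)).astype(np.uint8)
    m=cv2.morphologyEx(m,cv2.MORPH_CLOSE,np.ones((13,13),np.uint8))
    n,l,st,ce=cv2.connectedComponentsWithStats(m)
    k=1+np.argmin([np.hypot(*(ce[i]-4*r))-st[i,4]/200 for i in range(1,n)])
    cn=max(cv2.findContours((l==k).astype(np.uint8),cv2.RETR_EXTERNAL,cv2.CHAIN_APPROX_NONE)[0],key=cv2.contourArea)
    hull=cv2.convexHull(cn); (cx,cy),ax,an=cv2.fitEllipse(cn)
    return np.array([(cx+.5)/4-.5+u0,(cy+.5)/4-.5+v0]),np.array(ax)/4,an
# model silhouette: ellipsoid-like points
th=np.linspace(0,2*np.pi,60)
def sil(c,x,y,yaw):
    P=[]
    for z,k in((.018,.8),(.028,.97),(.035,1),(.043,.95),(.050,.75),(.058,.25)):
        for t in th:
            a=np.radians(yaw);l=.04*k*np.cos(t);w=.023*k*np.sin(t)
            P.append(proj(c,(x+l*np.cos(a)-w*np.sin(a),y+l*np.sin(a)+w*np.cos(a),z)))
    h=cv2.convexHull((np.array(P)*8).astype(np.float32)); (cx,cy),ax,an=cv2.fitEllipse(h); 
    M=cv2.moments(h); return np.array([M['m10']/M['m00'],M['m01']/M['m00']])/8,np.array(ax)/8,an
for f in('t0','t4'):
    c=load(f);ob=seg(c,(.556,-.11,.035));print(f,'obs',ob)
    f_=lambda q:(sil(c,q[0],q[1],2)[0]-ob[0])
    r=least_squares(f_,[.556,-.11],diff_step=1e-2).x
    print(r.round(4),[(yw,sil(c,r[0],r[1],yw)[1:]) for yw in(-2,2,6)])
for f in('s0','s4'):
    c=load(f);print(f,'obs',seg(c,(.556,-.11,.035)),'model',sil(c,.556,-.11,2))
a=snap('top','t6');b=snap('side','s6')
p=o['tool_pos'];w=np.radians(o['tool_rot'][2]);e=np.array([np.cos(w),np.sin(w),0]);n=np.array([-e[1],e[0],0])
O=np.array([p[0],p[1],p[2]-.0106])+.003*e;S=[]
for z in(.001,.031):
  for s in(1,-1): S.append((O+[0,0,z]+.05*e+s*.030*n,O+[0,0,z]+.099*e+s*.030*n,(255,0,0)))
S+=rectsegs(.556,-.110,2,.035,.08,.046,(0,255,0))
m=np.hstack([tile(a,O+.07*e,400,560,7,S),tile(b,O+.06*e-[0,0,.03],400,560,4.5,S)])
cv2.imwrite('pics/m6.png',m[:,:,::-1])
E
```

```text
[ 0.47896273 -0.1094041   0.12052279] [-1.79983864e+02  3.48104762e-03  2.15793499e+00] 0.05236495922780264 5.1682595908641815
t0 obs (array([321.26963997, 220.08703995]), array([20.83441162, 30.26122093]), 17.794355392456055)
[ 0.5501 -0.1022] [(-2, (array([15.82607937, 27.0087204 ]), 1.0542083978652954)), (2, (array([15.81744194, 27.02793121]), 176.91490173339844)), (6, (array([15.80733109, 27.05282021]), 172.80084228515625))]
t4 obs (array([321.29151917, 220.25078773]), array([20.83853912, 30.44108391]), 17.01749038696289)
[ 0.5496 -0.1023] [(-2, (array([15.82701969, 27.01150131]), 1.0533113479614258)), (2, (array([15.81835651, 27.03072357]), 176.91424560546875)), (6, (array([15.80824661, 27.0555687 ]), 172.80044555664062))]
s0 obs (array([316.9483757 , 242.78799057]), array([18.04259872, 32.81683731]), 97.24774932861328) model (array([317.75405586, 243.17729601]), array([18.827425  , 31.20991135]), 98.13108825683594)
s4 obs (array([316.886549  , 242.72174072]), array([17.93743706, 32.87145615]), 97.18598937988281) model (array([317.75405586, 243.17729601]), array([18.827425  , 31.20991135]), 98.13108825683594)
```

View pics/m6.png

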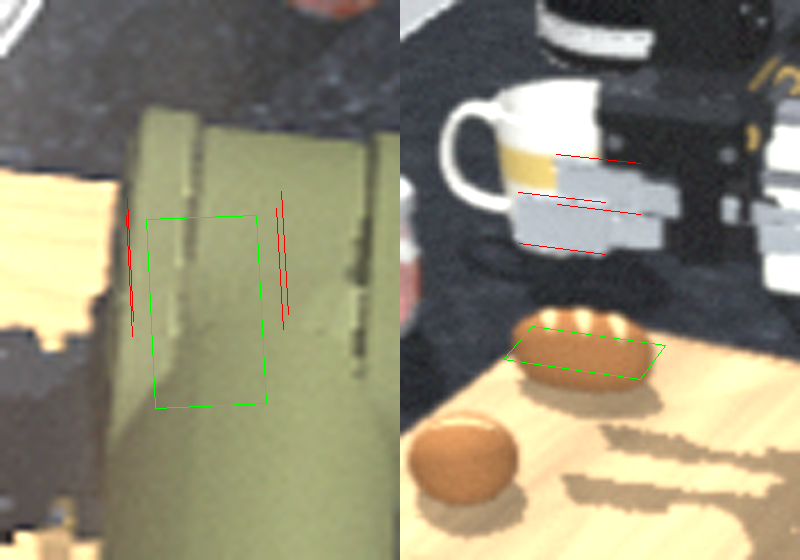

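The side view shows the tongs level above the roll, with jaws at tile (512–610, 190–253) and the roll at (512–655, 308–390). The arm hides the top view. I'll refine the roll with a better colour cut on the first top picture.

```bash
python3 - <<'E'
from h import *
c=load('t0')
u,v=proj(c,(.556,-.11,.035));r=22;u0,v0=int(u)-r,int(v)-r
im=cv2.resize(c['image'][v0:v0+2*r,u0:u0+2*r],None,fx=4,fy=4,interpolation=cv2.INTER_CUBIC)
f=lambda p:tuple(((np.array(p)-[u0,v0]+.5)*4-.5).astype(int))
hsv=cv2.cvtColor(im,cv2.COLOR_RGB2HSV)
# row profile through roll middle: print colour
y=f((u,v))[1]
print([(x,tuple(int(t) for t in im[y,x]),int(hsv[y,x,0])) for x in range(40,132,6)])
mask=np.full(im.shape[:2],cv2.GC_PR_BGD,np.uint8); mask[:]=cv2.GC_BGD
P=[proj(c,(.556+.054*np.cos(t),-.11+.034*np.sin(t),.035)) for t in np.linspace(0,6.28,40)]
Q=[proj(c,(.556+.03*np.cos(t),-.11+.014*np.sin(t),.038)) for t in np.linspace(0,6.28,40)]
cv2.fillPoly(mask,[np.array([f(p) for p in P],np.int32)],cv2.GC_PR_FGD)
cv2.fillPoly(mask,[np.array([f(p) for p in Q],np.int32)],cv2.GC_FGD)
cv2.grabCut(im[:,:,::-1].copy(),mask,None,np.zeros((1,65)),np.zeros((1,65)),6,cv2.GC_INIT_WITH_MASK)
m=((mask==1)|(mask==3)).astype(np.uint8)
cn=max(cv2.findContours(m,cv2.RETR_EXTERNAL,cv2.CHAIN_APPROX_NONE)[0],key=cv2.contourArea)
W=np.array([onz(c,(p[0]+.5)/4-.5+u0,(p[1]+.5)/4-.5+v0,.035)[:2] for p in cn[:,0]])*1000
(cx,cy),ax,an=cv2.fitEllipse(W.astype(np.float32)); print('ellipse',cx,cy,ax,an); print(W.min(0),W.max(0))
E
```

```text
[(40, (174, 144, 110), 16), (46, (179, 149, 112), 17), (52, (186, 154, 115), 16), (58, (181, 149, 115), 15), (64, (133, 102, 76), 14), (70, (137, 97, 67), 13), (76, (178, 130, 89), 14), (82, (251, 231, 167), 23), (88, (248, 224, 161), 22), (94, (240, 196, 130), 18), (100, (219, 149, 88), 14), (106, (216, 141, 79), 14), (112, (215, 141, 79), 14), (118, (201, 130, 75), 13), (124, (212, 160, 109), 15), (130, (238, 206, 150), 19)]
ellipse 556.1319580078125 -109.6521224975586 (46.14018630981445, 82.60875701904297) 94.10140228271484
[ 515.02944016 -132.56102053] [596.67130983 -87.1468441 ]
```

```bash
python3 -c "
from h import *
rel((.4782,-.1145,.12,3.5))"
```

```text
(0.4782, -0.1145, 0.12, 3.5) -> [-0.9  4.5  0.6] [ 0.    -0.    -0.024]
```

drive_tool --moves '[{"x": -1, "y": 4, "z": 0, "rx": 0, "ry": 0, "rz": -0.024, "fingers": -0.19}, {"x": -1, "y": 4, "z": 10, "rx": 0, "ry": 0, "rz": -0.024, "fingers": -0.2}, {"x": -1, "y": 4, "z": 20, "rx": 0, "ry": 0, "rz": -0.024, "fingers": -0.22}, {"x": -1, "y": 4, "z": 20, "rx": 0, "ry": 0, "rz": -0.024, "fingers": -0.22}, {"x": -1, "y": 4, "z": 20, "rx": 0, "ry": 0, "rz": -0.024, "fingers": -0.22}, {"x": -1, "y": 4, "z": 20, "rx": 0, "ry": 0, "rz": -0.024, "fingers": -0.22}]'

```text
time_s: 15.72
tool_pos: [0.4782, -0.1152, 0.1008]
tool_rot: [180.0, -0.0, 3.4]
force: [-0.2, 0.5, -1.1]
grip_width: 0.0533
grasp_force: 5.0
```

```bash
python3 -c "
from h import *
o=sensors.get_obs();print(o['tool_pos'],o['tool_rot'])
rel((.4782,-.1145,.0325,3.5))"
```

```text
[ 0.47824898 -0.11521187  0.10081776] [ 1.79984086e+02 -3.13782437e-02  3.36870871e+00]
(0.4782, -0.1145, 0.0325, 3.5) -> [-0.  -0.7 68.3] [ 0.    -0.001 -0.002]
```

Descend in stages and watch the force. The jaws reach the roll's top after about 32 mm.

drive_tool --moves '[{"x": 0, "y": -0.5, "z": 20, "rx": 0, "ry": 0, "rz": 0, "fingers": -0.22}, {"x": 0, "y": -0.5, "z": 35, "rx": 0, "ry": 0, "rz": 0, "fingers": -0.22}, {"x": 0, "y": -0.5, "z": 45, "rx": 0, "ry": 0, "rz": 0, "fingers": -0.22}, {"x": 0, "y": -0.5, "z": 50, "rx": 0, "ry": 0, "rz": 0, "fingers": -0.22}, {"x": 0, "y": -0.5, "z": 50, "rx": 0, "ry": 0, "rz": 0, "fingers": -0.22}, {"x": 0, "y": -0.5, "z": 50, "rx": 0, "ry": 0, "rz": 0, "fingers": -0.22}]'

```text
time_s: 16.48
tool_pos: [0.4784, -0.1148, 0.051]
tool_rot: [180.0, -0.0, 3.4]
force: [-0.5, 0.2, -0.8]
grip_width: 0.0528
grasp_force: 5.0
```

drive_tool --moves '[{"x": 0, "y": 0, "z": 6, "rx": 0, "ry": 0, "rz": 0, "fingers": -0.22}, {"x": 0, "y": 0, "z": 11, "rx": 0, "ry": 0, "rz": 0, "fingers": -0.22}, {"x": 0, "y": 0, "z": 15, "rx": 0, "ry": 0, "rz": 0, "fingers": -0.22}, {"x": 0, "y": 0, "z": 17, "rx": 0, "ry": 0, "rz": 0, "fingers": -0.22}, {"x": 0, "y": 0, "z": 18, "rx": 0, "ry": 0, "rz": 0, "fingers": -0.22}, {"x": 0, "y": 0, "z": 18, "rx": 0, "ry": 0, "rz": 0, "fingers": -0.22}]'

```text
time_s: 17.23
tool_pos: [0.478, -0.1147, 0.0326]
tool_rot: [180.0, -0.0, 3.4]
force: [0.0, 0.6, -1.0]
grip_width: 0.053
grasp_force: 5.0
```

```bash
python3 - <<'E'
from h import *
b=snap('side','s7');a=load('s6')
def cen(c):
    im=c['image'];hsv=cv2.cvtColor(im,cv2.COLOR_RGB2HSV)
    m=((hsv[...,0]<16)&(hsv[...,1]>120)&(im[...,0]>60)).astype(np.uint8)
    u,v=proj(c,(.556,-.11,.05)).astype(int); s=m[v-16:v+3,u-22:u+22]; k=np.argwhere(s)
    return s.sum(),k.mean(0)+[v-16,u-22],k.min(0)+[v-16,u-22],k.max(0)+[v-16,u-22]
print(cen(a));print(cen(b))
E
```

```text
(np.uint64(98), array([237.16326531, 314.5       ]), array([233, 302]), array([239, 330]))
(np.uint64(92), array([237.36956522, 314.2173913 ]), array([234, 302]), array([239, 330]))
```

drive_tool --moves '[{"x": 0, "y": 0, "z": 0, "rx": 0, "ry": 0, "rz": 0, "fingers": -0.15}, {"x": 0, "y": 0, "z": 0, "rx": 0, "ry": 0, "rz": 0, "fingers": -0.1}, {"x": 0, "y": 0, "z": 0, "rx": 0, "ry": 0, "rz": 0, "fingers": -0.06}, {"x": 0, "y": 0, "z": 0, "rx": 0, "ry": 0, "rz": 0, "fingers": -0.02}, {"x": 0, "y": 0, "z": 0, "rx": 0, "ry": 0, "rz": 0, "fingers": 0.02}, {"x": 0, "y": 0, "z": 0, "rx": 0, "ry": 0, "rz": 0, "fingers": 0.1}, {"x": 0, "y": 0, "z": 0, "rx": 0, "ry": 0, "rz": 0, "fingers": 0.2}, {"x": 0, "y": 0, "z": 0, "rx": 0, "ry": 0, "rz": 0, "fingers": 0.2}, {"x": 0, "y": 0, "z": 0, "rx": 0, "ry": 0, "rz": 0, "fingers": 0.2}, {"x": 0, "y": 0, "z": 0, "rx": 0, "ry": 0, "rz": 0, "fingers": 0.2}]' --force 28

```text
time_s: 18.52
tool_pos: [0.4779, -0.1147, 0.0325]
tool_rot: [180.0, 0.0, 3.4]
force: [-0.3, 0.4, -1.9]
grip_width: 0.0441
grasp_force: 28.0
```

Width is 44.1 mm at 28 N, which matches "closed on the roll". Lift 122 mm gently.

drive_tool --moves '[{"x": 0, "y": 0, "z": -3, "rx": 0, "ry": 0, "rz": 0, "fingers": 0.2}, {"x": 0, "y": 0, "z": -10, "rx": 0, "ry": 0, "rz": 0, "fingers": 0.2}, {"x": 0, "y": 0, "z": -20, "rx": 0, "ry": 0, "rz": 0, "fingers": 0.2}, {"x": 0, "y": 0, "z": -35, "rx": 0, "ry": 0, "rz": 0, "fingers": 0.2}, {"x": 0, "y": 0, "z": -50, "rx": 0, "ry": 0, "rz": 0, "fingers": 0.2}, {"x": 0, "y": 0, "z": -65, "rx": 0, "ry": 0, "rz": 0, "fingers": 0.2}, {"x": 0, "y": 0, "z": -80, "rx": 0, "ry": 0, "rz": 0, "fingers": 0.2}, {"x": 0, "y": 0, "z": -95, "rx": 0, "ry": 0, "rz": 0, "fingers": 0.2}, {"x": 0, "y": 0, "z": -110, "rx": 0, "ry": 0, "rz": 0, "fingers": 0.2}, {"x": 0, "y": 0, "z": -119, "rx": 0, "ry": 0, "rz": 0, "fingers": 0.2}, {"x": 0, "y": 0, "z": -122, "rx": 0, "ry": 0, "rz": 0, "fingers": 0.2}, {"x": 0, "y": 0, "z": -122, "rx": 0, "ry": 0, "rz": 0, "fingers": 0.2}, {"x": 0, "y": 0, "z": -122, "rx": 0, "ry": 0, "rz": 0, "fingers": 0.2}, {"x": 0, "y": 0, "z": -122, "rx": 0, "ry": 0, "rz": 0, "fingers": 0.2}]'

```text
time_s: 20.27
tool_pos: [0.4776, -0.1146, 0.1541]
tool_rot: [-180.0, 0.0, 3.4]
force: [0.5, -0.5, -1.6]
grip_width: 0.0443
grasp_force: 28.0
```

```bash
python3 - <<'E'
from h import *
o=sensors.get_obs();print(o['tool_pos'],o['tool_rot'],o['force'],o['grip_width'])
b=snap('side','s8');im=b['image'];hsv=cv2.cvtColor(im,cv2.COLOR_RGB2HSV)
m=((hsv[...,0]<16)&(hsv[...,1]>120)&(im[...,0]>60)).astype(np.uint8)
for z in(.035,.155,.175):
    u,v=proj(b,(.556,-.11,z)).astype(int); print(z,u,v,m[v-14:v+14,u-22:u+22].sum())
n,l,st,ce=cv2.connectedComponentsWithStats(m)
print([(s.tolist(),c.round(1).tolist()) for s,c in zip(st[1:],ce[1:]) if s[4]>20 and 230<c[0]<400 and 130<c[1]<330])
E
```

```text
[ 0.47763936 -0.11460393  0.15407124] [-1.79977258e+02  4.68259196e-02  3.37017383e+00] [ 0.52434444 -0.53789513 -1.6018909 ] 0.04425807557256798
0.035 317 242 0
0.155 317 198 107
0.175 317 190 107
[([302, 189, 7, 12, 25], [303.8, 193.5]), ([310, 188, 22, 10, 82], [321.6, 192.4]), ([248, 195, 18, 11, 149], [256.3, 199.7]), ([268, 226, 8, 9, 50], [271.0, 230.5]), ([279, 259, 24, 18, 338], [290.4, 267.0])]
```

The roll left the board and its top edge rose by about 44 px, roughly 12 cm, so it moves with the jaws. I'm handing the job in.

```bash
python3 -c "
from cell import workorder
print(workorder.sign_off())"
```

```text
the job is handed in; nothing more can be done
None
```

The job is handed in at about 20 s of the 54 s limit: the lunch box sits squarely on the two stacked boxes, and the roll is held about 12 cm above the board in the tongs at a 28 N hand grip. The last side image confirmed the lift; sign-off returned no verdict.

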